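Stack the flask tray on the deep tray at the labeller infeed

ROBOT

A 6-joint arm with a two-finger parallel gripper is mounted at the origin on the work surface. World frame = base frame: x ahead of the robot, y to its left, z up, the work surface at z = 0. Lengths are in m, angles in rad, forces in N, time in s.
With the tool pointing down it reaches from about 0.35 to 0.975 m from the base axis. Payload 4.9 kg.
Tool frame: the origin (TCP) lies at the very end of the fingers, on their centre line; the grasp point (between the pads) lies 19 mm behind it; z points along the fingers, y is the direction in which the jaws open and shut (so a half turn about z gives the same grasp; the last joint's range is limited). The gripper opens to 85 mm and grips with 20 to 120 N. Pads are 22 mm wide; open, the fingers measure 114 mm over their backs; the gripper's body (76 mm by 85 mm) begins 54 mm behind the grasp point. The pads swing forward as they close: fully open they stand 13 mm farther back than shut.
Start: joints at [-1.413, 0.053, 1.613, -0, 1.476, -0.119], TCP at [0.171, -0.601, 0.231] pointing down, gripper open.
Joint ranges: [-3.01, 3.01], [-1.01, 2.22], [0.06, 2.58], [-1.02, 4.17], [0.09, 2.62], [-3.14, 3.14]. Speed limits (rad/s): [2.57, 2.57, 3.14, 3.14, 3.14, 3.14].

INTERFACE

Orientations are given as a unit quaternion [x, y, z, w].
In Python, from rig import * gives the robot as it stands. Calls block until the motion is done:
- move_pose(position, orientation): joint-space move of the TCP to a pose.
- move_l(position, vel=0.15, rot=None, until_force=None): straight line of the TCP; rot=None keeps the orientation; vel is the mean speed in m/s. With until_force (N) it stops when the force on the tool has changed by that much, and returns True; else False.
- move_j(angles): joint-space move.
- gripper_to(opening, squeeze=None): finger opening in m; squeeze is the grip in N (None keeps the last); returns when the fingers have stopped.
- dwell(seconds).
- solve_ik(position, orientation): joint angles nearest the present ones, or None.
- capture(name): name is "scene" or "top" or "wrist"; returns the picture (420x560x3 uint8, blue, green, red); there is no depth.
- camera_model(name): a dict with "camera_matrix" (3x3 intrinsics, pixels), "dist_coeffs" ([k1, k2, p1, p2, k3] as OpenCV has them; the pictures are not rectified), "R" (3x3) and "t" (3): a world point X has camera coordinates R X + t. Camera axes: x right, y down, z forward; pixel columns grow to the right and rows downward; lengths in m; the calibration is good to about 2 mm. A picture is of the moment at which its call begins: read the wrist's pose just before it. camera_model takes no time and is no camera call; for the wrist camera it gives the pose at the moment of the call.
A pose or a line that the arm cannot do raises Unreachable and nothing moves.
- job_done(): hands the job in, once; it reports no verdict.
Readings, each from a call of its own:
- read_t(): time.
- read_qpos(): joint angles.
- read_joint_vel(): joint speeds.
- read_effort(): joint torques, N m.
- read_eef_pos(): TCP position.
- read_orientation(): TCP orientation.
- read_force(): force on the tool from outside, world axes, zero at the start.
- read_ft_torque(): the same for the moment, N m.
- read_finger_gap(): finger opening in m.
Only numpy, scipy, OpenCV 4.12 (cv2) and the standard library are available. Lean on these libraries where they do the work, as an engineer would, in place of code of your own. Each camera call takes 0.05 s, during which the arm holds its last target.

TASK

Pick up the shallow flask tray by its bridge handle, without tipping it or the flasks in it, and stack it on the deep tray in the infeed channel so that all four of its lugs drop fully home in the deep tray's sockets, then let go. The deep tray may sit anywhere along its channel, so feel gently for the sockets: never press or push the tray onto the deep tray or channel harder than about 25 N. Leave the other things on the bench where they are.

Things in the scene. Friction and masses are not known exactly. Their poses are not given: they have to be found in the camera images.
- handle (a point): Middle of the bridge handle of the loose shallow flask tray (grey plastic, 160 mm in x, 220 mm in y, about 0.55 kg with flasks). Axes: the tray's, z up. The handle bar is 16 mm thick (x), 90 mm long (y), 20 mm high, on posts at y = +-40 mm. The tray's walls end 36 mm, its flat underside lies 68 mm and its lug tips 80 mm below this point. Half-turn symmetric.
- lug_plane (a point): Point under the tray's middle, level with the tips of its four round corner lugs (tray axes), 80 mm below the handle point. The lugs stand at x = +-62 mm, y = +-95 mm from it, 12 mm long, 14 mm in diameter, tapering over the last 3 mm to 12 mm at the tip. At the start the tray stands on them on the bench.
- channel: Fixed aluminium infeed channel, 300 mm (x) by 256 mm (y), origin at the centre of its underside on the bench, z up, x along the channel, roughly away from the robot. In it the deep tray (grey, 230 mm in x, 220 mm in y, no handle) is square and centred across y, but anywhere from -22 to +22 mm along x: not reported. It does not slide under pushes below 50 N.
- rim_middle (a point): Fixed point 58 mm above the channel's origin, level with the deep tray's flat rim (channel axes). Along y = +-78 to +-110 mm the rim is a flat ledge, x = -115 to 115 mm from the deep tray's middle, with square sockets 17 by 17 mm right through its 14 mm, at x = +-62, y = +-95 mm. Lugs home: underside on the rim, handle point 68 mm above this; lug tips on the ledge: 80 mm above.
- flask0: White lidded flask, 38 mm in diameter and 52 mm high, origin at the centre of its base, standing loose in the flask tray at its -y end. Its top is 12 mm below the handle point.
- flask1: A like flask, standing loose in the flask tray at its +y end.
- core: Cardboard core ring, 52 mm across, 22 mm high, lying in the deep tray, well below the rim; bystander.
- label_roll: Paper label roll lying flat on the bench, 90 mm across, 30 mm high; bystander.
- spare_flask: White bottle, 48 mm across, 100 mm high, standing on the bench; bystander.
- screwdriver: Screwdriver, 170 mm long, lying on the bench; bystander.
- roller: Black rubber roller, 32 mm across, 110 mm long, lying on the bench; bystander.
- spacer: Aluminium spacer ring, 44 mm across, 16 mm high, lying on the bench; bystander.

How it is judged:
On the way, in this order (a step that is already met when the one before it is completed fails the run):
1. the flask tray is held by the gripper, lifted clear of the bench (height (world z) of handle above 0.1 m and contact force between the fingers and flask_tray above 2 N), for 0.2 s.
2. the flask tray, still held, is seated on the deep tray with all lugs home (contact force between the fingers and flask_tray above 1 N and z of handle in the frame of channel below 0.1295 m and x of handle in the frame of channel between -0.027 and 0.027 m and y of handle in the frame of channel between -0.006 and 0.006 m and angle between handle's own z axis and vertical below 0.025 rad), for 0.1 s.
At the end, for the whole second after the job is handed in: Flask tray still, level (0.015 rad), all four lugs home: handle point 122 to 128 mm above the channel's origin, within 27 mm of it along the channel's x and 6 mm along its y, square within 0.06 rad; released, both flasks standing (0.15 rad) in it, within 150 mm of the handle point (z of handle in the frame of channel between 0.122 and 0.128 m and x of handle in the frame of channel between -0.027 and 0.027 m and y of handle in the frame of channel between -0.006 and 0.006 m and angle between handle's own z axis and vertical below 0.015 rad and angle between the x axis of handle and the x axis of channel, either way round below 0.06 rad and linear speed of flask_tray below 0.01 m/s and angle between each of flask0, flask1's own z axis and vertical below 0.15 rad and distance between each of flask0, flask1 and handle below 0.15 m); the robot touches nothing.
It fails at once if the flask tray was pressed or pushed against the deep tray or channel with more than 40 N (contact force between flask_tray and channel above 40 N).
It fails at once if the flask tray was tipped by more than 0.3 rad (angle between handle's own z axis and vertical above 0.3 rad).
It fails at once if a flask fell over (angle between any of flask0, flask1's own z axis and vertical above 0.6 rad).
It fails at once if a bystander was moved by more than 30 mm (distance of any of core, label_roll, spare_flask, screwdriver, roller, spacer from where it was at the start of the episode above 0.03 m).
It also fails if it takes over 72 s, if anything falls off the work surface, if the arm or the gripper's body presses on something with over 40 N, if the wrist force passes 120 N, or if a joint passes its speed limit or range.

## Working session

There is one attempt and no reset: what is moved stays moved. The work goes in short steps, each a Python script; the robot and the scene stay as the last script left them, time stands still between calls to the robot, and variables do not carry over. Pictures are saved under pics/ and viewed, and the job is handed in when it is done.

```bash
mkdir -p pics; ls; python3 - <<'E'
from rig import *
import cv2
for n in ["scene","top","wrist"]:
    cv2.imwrite(f"pics/{n}0.png",capture(n))
    m=camera_model(n); print(n,m)
print(read_t(),read_eef_pos(),read_orientation(),read_force(),read_finger_gap())
E
```

```text
pics
scene {'camera_matrix': array([[503.68291477,   0.        , 266.8270031 ],
       [  0.        , 503.68291477, 204.0942199 ],
       [  0.        ,   0.        ,   1.        ]]), 'dist_coeffs': array([0.06313584, 0.        , 0.        , 0.        , 0.        ]), 'R': array([[-0.45843321,  0.88860048,  0.01510551],
       [ 0.44867142,  0.24607661, -0.8591509 ],
       [-0.76715901, -0.38708589, -0.51149933]]), 't': array([ 0.26817342, -0.20560166,  1.84243033])}
top {'camera_matrix': array([[383.89578049,   0.        , 280.5768483 ],
       [  0.        , 383.89578049, 208.74086093],
       [  0.        ,   0.        ,   1.        ]]), 'dist_coeffs': array([0.02907828, 0.        , 0.        , 0.        , 0.        ]), 'R': array([[-0.0982997 , -0.99515571,  0.00151317],
       [-0.97243637,  0.09573224, -0.21260963],
       [ 0.21143483, -0.02237092, -0.97713605]]), 't': array([0.05516043, 0.60507065, 0.97271657])}
wrist {'camera_matrix': array([[290.88910536,   0.        , 278.68836985],
       [  0.        , 290.88910536, 207.59782133],
       [  0.        ,   0.        ,   1.        ]]), 'dist_coeffs': array([-0.00755839,  0.        ,  0.        ,  0.        ,  0.        ]), 'R': array([[ 0.2734885 , -0.96187153, -0.00268428],
       [-0.92365048, -0.26339797,  0.27837261],
       [-0.26846572, -0.07365237, -0.96046941]]), 't': array([-0.623255  , -0.03557798,  0.38032065])}
0.15 [ 0.17073045 -0.60071521  0.23033392] [ 9.90435697e-01  1.37972756e-01 -1.29703311e-05 -8.05156638e-04] [-0.35985681  0.89529737 -0.25885667] 0.08543703495772037
```

View pics/scene0.png

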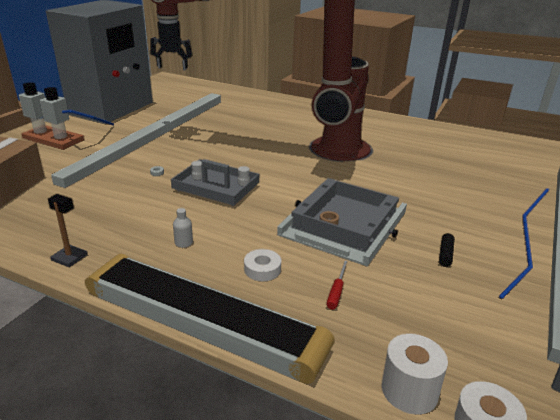

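View pics/top0.png

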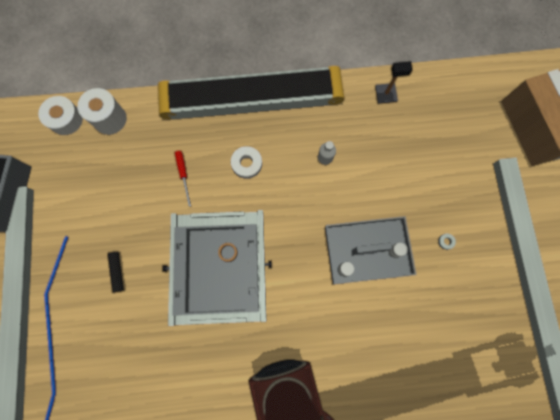

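View pics/wrist0.png

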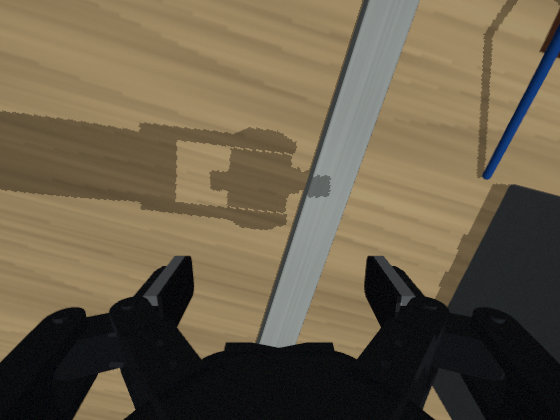

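The scene shows the shallow tray with its handle and two flasks (top view ≈ (372,250)) and the channel with the deep tray (top view ≈ (217,268)). Next I'll enlarge the top view.

```bash
cat > h.py <<'E'
import numpy as np, cv2
from scipy.spatial.transform import Rotation as Rn
def ray(m,uv):
    p=cv2.undistortPoints(np.array([[uv]],float),m["camera_matrix"],m["dist_coeffs"])[0,0]
    d=m["R"].T@np.array([p[0],p[1],1]); c=-m["R"].T@m["t"]; return c,d/np.linalg.norm(d)
def at_z(m,uv,z):
    c,d=ray(m,uv); return c+d*(z-c[2])/d[2]
def tri(obs):
    A=np.zeros((3,3));b=np.zeros(3)
    for m,uv in obs:
        c,d=ray(m,uv);P=np.eye(3)-np.outer(d,d);A+=P;b+=P@c
    x=np.linalg.solve(A,b)
    return x,[float(np.linalg.norm(np.cross(x-ray(m,uv)[0],ray(m,uv)[1]))) for m,uv in obs]
def proj(m,X):
    X=np.atleast_2d(X).astype(float)
    return cv2.projectPoints(X,cv2.Rodrigues(m["R"])[0],m["t"],m["camera_matrix"],m["dist_coeffs"])[0][:,0]
def crop(im,x0,y0,x1,y1,s,fn):
    c=cv2.resize(im[y0:y1,x0:x1],None,fx=s,fy=s,interpolation=cv2.INTER_CUBIC)
    cv2.imwrite(fn,np.clip(c*1.5,0,255).astype(np.uint8))
E
python3 - <<'E'
from rig import *
from h import *
m=camera_model("top")
print(at_z(m,(372,250),.08),at_z(m,(360,249),.09),at_z(m,(391,246),.09),at_z(m,(217,268),.058))
im=cv2.imread("pics/top0.png")
crop(im,310,200,430,300,6,"pics/ct.png");crop(im,155,200,285,335,4.4,"pics/cc.png")
E
```

```text
[ 0.47186831 -0.22976238  0.08      ] [ 0.47655953 -0.19699092  0.09      ] [ 0.47651808 -0.27739065  0.09      ] [0.46679183 0.17736696 0.058     ]
```

View pics/ct.png

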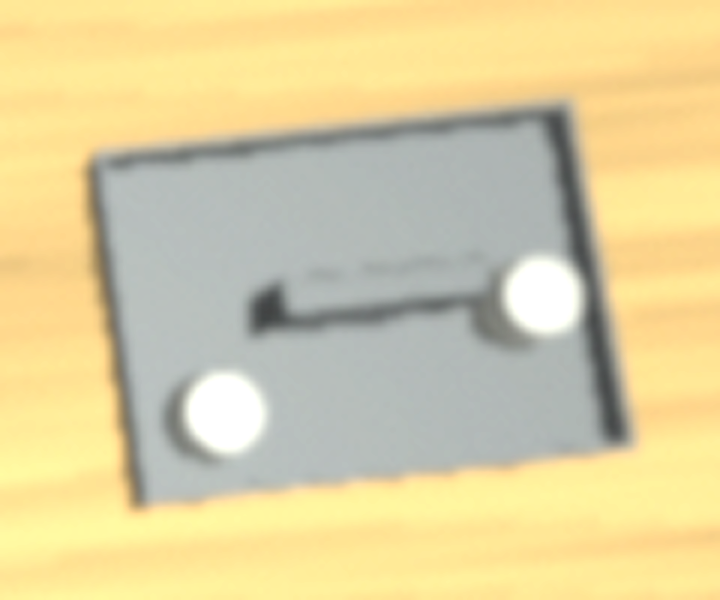

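View pics/cc.png

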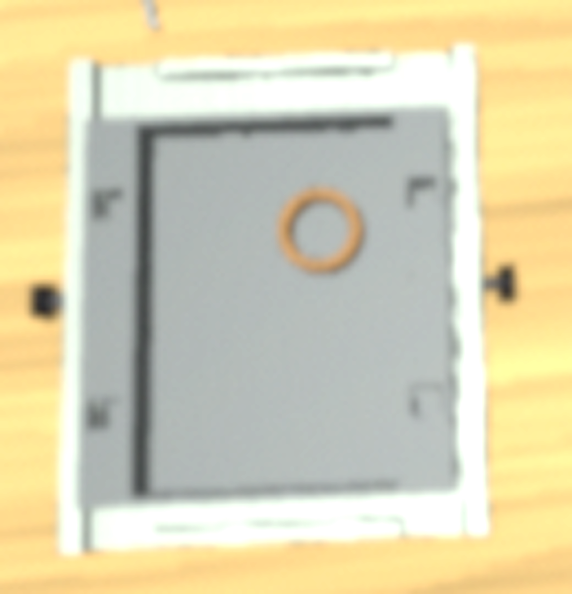

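```bash
cat >> h.py <<'E'
def qd(yaw): # tool pointing down, tool y axis along world direction yaw
    a=(yaw+np.pi/2)/2
    return [float(np.cos(a)),float(np.sin(a)),0.,0.]
E
python3 - <<'E'
from rig import *
from h import *
m=camera_model("wrist"); c=-m["R"].T@m["t"]; Rt=Rn.from_quat(read_orientation()).as_matrix()
print("cam in tool",Rt.T@(c-read_eef_pos()),"axis",Rt.T@m["R"][2])
for yaw in (0,np.pi):
  for p in ([.47,-.24,.1],[.47,-.24,.35],[.45,.177,.3],[.47,.177,.15]):
    print(yaw,p,solve_ik(p,qd(yaw)))
E
```

```text
cam in tool [ 0.07179557 -0.00048857 -0.14316867] axis [-0.27856281 -0.00098995  0.9604175 ]
0 [0.47, -0.24, 0.1] [-6.13191348e-01 -6.00847914e-02  1.95349672e+00 -4.44089210e-16
  1.24818072e+00 -6.13191348e-01]
0 [0.47, -0.24, 0.35] [-6.13191348e-01 -2.23225162e-01  1.67778382e+00 -4.44089210e-16
  1.68703400e+00 -6.13191348e-01]
0 [0.45, 0.177, 0.3] [ 2.20691741e-01 -3.25506332e-01  1.84208672e+00 -4.44089210e-16
  1.62501227e+00  2.20691741e-01]
0 [0.47, 0.177, 0.15] [ 2.11883285e-01 -1.81704537e-01  1.97491983e+00 -4.44089210e-16
  1.34837736e+00  2.11883285e-01]
3.141592653589793 [0.47, -0.24, 0.1] [-6.13191348e-01 -6.00847914e-02  1.95349672e+00 -4.44089210e-16
  1.24818072e+00  2.52840131e+00]
3.141592653589793 [0.47, -0.24, 0.35] [-6.13191348e-01 -2.23225162e-01  1.67778382e+00 -4.44089210e-16
  1.68703400e+00  2.52840131e+00]
3.141592653589793 [0.45, 0.177, 0.3] [ 2.20691741e-01 -3.25506332e-01  1.84208672e+00 -4.44089210e-16
  1.62501227e+00 -2.92090091e+00]
3.141592653589793 [0.47, 0.177, 0.15] [ 2.11883285e-01 -1.81704537e-01  1.97491983e+00 -4.44089210e-16
  1.34837736e+00 -2.92970937e+00]
```

```bash
python3 - <<'E'
from rig import *
from h import *
import pickle
S={}
for k,p in {"t1":[.44,-.18,.30],"t2":[.50,-.27,.30],"c1":[.44,.21,.30],"c2":[.50,.12,.30]}.items():
    move_pose(p,qd(0)); dwell(.15)
    m=camera_model("wrist"); im=capture("wrist"); S[k]=m; cv2.imwrite(f"pics/{k}.png",im)
S["top"]=camera_model("top");S["scene"]=camera_model("scene")
pickle.dump(S,open("cams.pkl","wb")); print(read_t(),read_force(),read_eef_pos())
E
```

```text
5.5583 [-1.05590442 -0.3521696   0.65674025] [0.49965212 0.12080961 0.30014254]
```

View pics/t1.png

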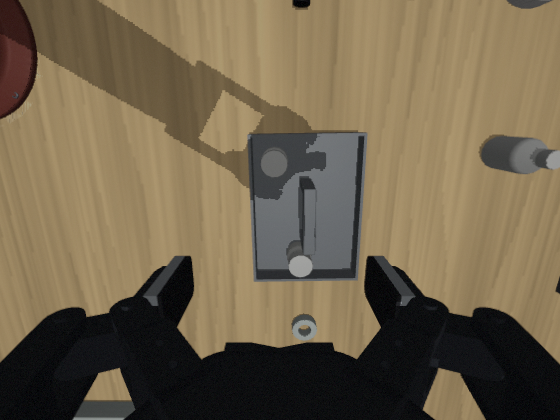

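View pics/t2.png

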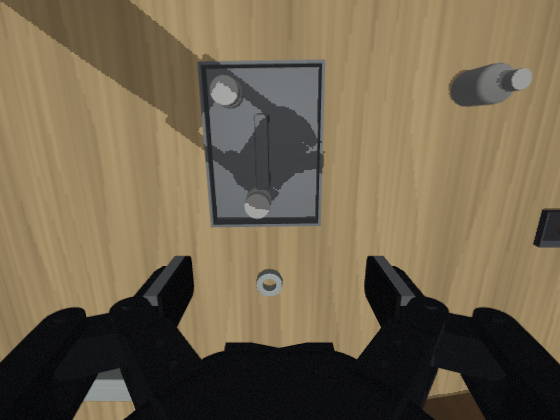

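View pics/c1.png

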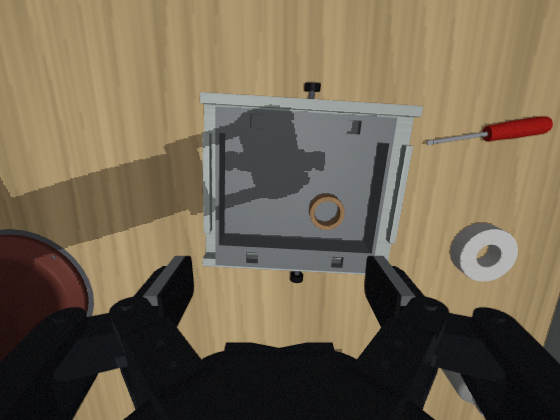

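View pics/c2.png

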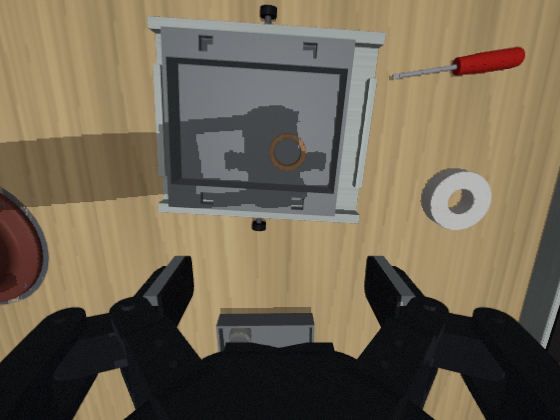

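Both trays, the handle and the sockets show up clearly in the wrist views. I'll crop these for pixel readings.

```bash
python3 - <<'E'
from h import *
crop(cv2.imread("pics/t1.png"),240,120,380,290,3.5,"pics/t1c.png")
crop(cv2.imread("pics/t2.png"),190,50,340,235,3.2,"pics/t2c.png")
crop(cv2.imread("pics/c1.png"),195,85,425,280,3,"pics/c1c.png")
crop(cv2.imread("pics/c2.png"),145,10,390,230,2.7,"pics/c2c.png")
E
```

```text
(no output)
```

View pics/t1c.png

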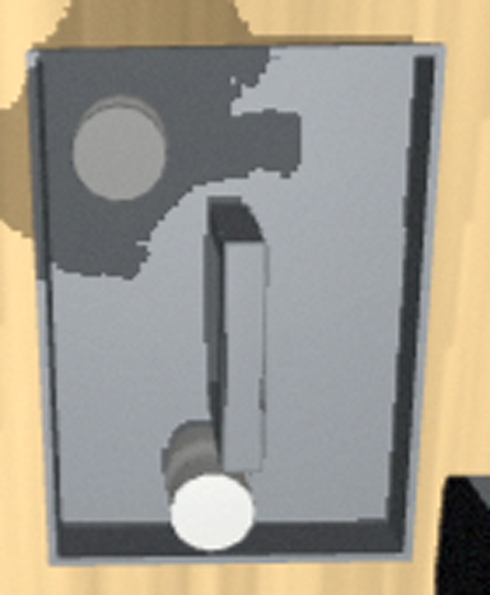

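View pics/t2c.png

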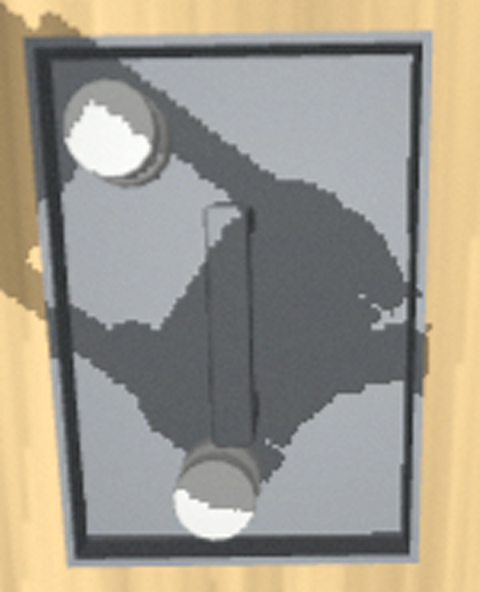

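View pics/c1c.png

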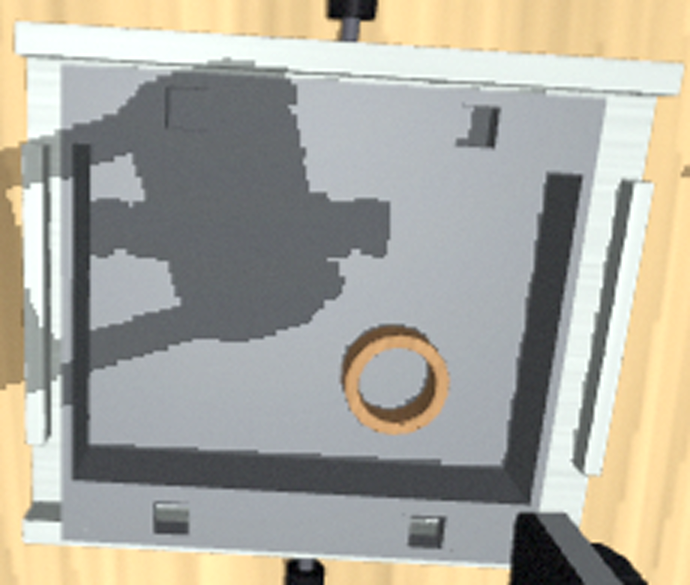

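View pics/c2c.png

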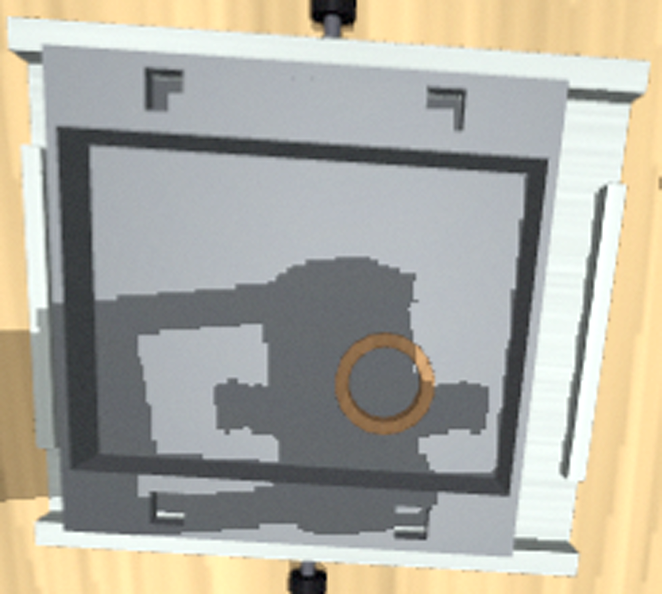

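```bash
python3 - <<'E'
from h import *
import pickle
S=pickle.load(open("cams.pkl","rb"))
f=lambda p,o,s:((p[0]+.5)/s+o[0]-.5,(p[1]+.5)/s+o[1]-.5)
def both(n1,n2,o1,s1,o2,s2,P,Q,lab):
    out=[]
    for l,p,q in zip(lab,P,Q):
        x,e=tri([(S[n1],f(p,o1,s1)),(S[n2],f(q,o2,s2))]);out.append(x);print(l,x.round(4),np.round(e,4))
    return np.array(out)
H=both("t1","t2",(240,120),3.5,(190,50),3.2,[(225,240),(266,240),(262,470),(223,470)],[(206,204),(248,204),(254,443),(212,443)],["h+-","h++","h-+","h--"])
W=both("t1","t2",(240,120),3.5,(190,50),3.2,[(30,48),(443,45),(411,562),(51,564)],[(25,38),(433,32),(417,561),(70,565)],["w+-","w++","w-+","w--"])
K=both("c1","c2",(195,85),3,(145,10),2.7,[(187,108),(478,126),(172,518),(427,531)],[(165,89),(447,109),(168,508),(412,522)],"ABCD")
C=both("c1","c2",(195,85),3,(145,10),2.7,[(14,20),(684,64),],[(8,16),(649,62)],["ch+-","ch++"])
print(H.mean(0),W.mean(0),K.mean(0))
yaw=lambda v:np.degrees(np.arctan2(v[1],v[0]))
print("tray yaw",yaw(H[0]-H[3])-90,yaw(H[1]-H[2])-90,yaw(W[1]-W[0]),yaw(W[2]-W[3]),yaw(W[0]-W[3])-90,yaw(W[1]-W[2])-90)
print("deep",yaw(K[1]-K[0]),yaw(K[3]-K[2]),yaw(K[0]-K[2])-90,yaw(K[1]-K[3])-90, "ch",yaw(C[1]-C[0]),C.mean(0))
n=lambda a:np.linalg.norm(a)
print(n(K[1]-K[0]),n(K[3]-K[2]),n(K[0]-K[2]),n(K[1]-K[3]),n(H[0]-H[3]),n(W[1]-W[0]),n(W[0]-W[3]))
E
```

```text
h+- [ 0.472  -0.1865  0.0886] [0. 0.]
h++ [ 0.4869 -0.1866  0.0875] [0.0003 0.0003]
h-+ [ 0.4883 -0.2753  0.0892] [0.0004 0.0004]
h-- [ 0.4728 -0.2743  0.0921] [0.0002 0.0002]
w+- [ 0.3991 -0.1222  0.0413] [0.0009 0.0009]
w++ [ 0.5586 -0.1206  0.0401] [0.0004 0.0004]
w-+ [ 0.5598 -0.338   0.0491] [0.0002 0.0002]
w-- [ 0.4028 -0.3417  0.044 ] [0.0001 0.0001]
A [0.4139 0.2844 0.0588] [0.0001 0.0001]
B [0.5381 0.277  0.0565] [0.0002 0.0002]
C [0.4026 0.0946 0.0584] [0.0001 0.0001]
D [0.5261 0.0875 0.0584] [0. 0.]
ch+- [0.3356 0.3225 0.027 ] [0.0002 0.0002]
ch++ [0.6352 0.3034 0.0296] [0.0003 0.0003]
[ 0.48000418 -0.23067031  0.08936807] [ 0.48007639 -0.2306306   0.04363102] [0.47015559 0.18588037 0.05802333]
tray yaw 0.5157636291123993 0.8991126475520019 0.6076611613275857 1.3622336081297777 0.9647150876251231 0.32889833055601514
deep -3.412022710134816 -3.306097010227634 -3.4369883201525937 -3.6214147541709565 ch -3.6639767353886916 [0.48535906 0.31294588 0.02830928]
0.12434827506490584 0.12371630270294003 0.19008397388305898 0.18986576653599122 0.08780302907172167 0.15948886969890821 0.21953221652066604
```

Measurements agree with the text: handle top is at 0.089 m, sockets at 0.058 m, and the 124 × 190 mm socket spacing matches. Next is the grasp.

```bash
python3 - <<'E'
from rig import *
from h import *
y=np.radians(.75)
gripper_to(.055,squeeze=60)
move_pose([.480,-.2307,.20],qd(y))
print(move_l([.480,-.2307,.061],vel=.1,until_force=8))
print(read_eef_pos(),read_force(),read_t())
cv2.imwrite("pics/g1.png",capture("wrist")); cv2.imwrite("pics/g1s.png",capture("scene"))
E
```

```text
False
[ 0.48056508 -0.23106314  0.0618646 ] [-0.11147851 -0.54863735  0.65346792] 8.875
```

View pics/g1.png

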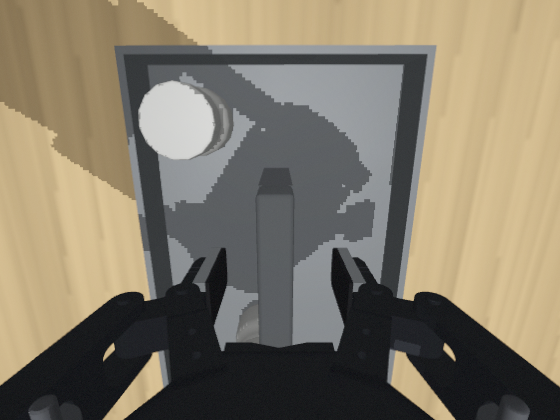

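The bar (columns 258–294) is centred between the pads (226 and 333). I'll close and lift slowly.

```bash
python3 - <<'E'
from rig import *
from h import *
f0=read_force()
gripper_to(0.0,squeeze=60); dwell(.2)
print("gap",read_finger_gap(),read_force())
p=read_eef_pos(); 
move_l([p[0],p[1],.085],vel=.04); dwell(.2)
print(read_force(),read_ft_torque(),read_finger_gap(),read_eef_pos(),read_t())
cv2.imwrite("pics/l1.png",capture("wrist")); cv2.imwrite("pics/l1s.png",capture("scene"))
E
python3 -c "
from h import *
crop(cv2.imread('pics/l1s.png'),150,100,300,220,5,'pics/l1sc.png')"
```

```text
gap 0.014835382313415624 [-1.58820214 -0.44292515  3.51915311]
[-0.16983837  0.43581466 -5.75939736] [ 0.00118051 -0.00254742  0.01598879] 0.015155427749571102 [ 0.47985613 -0.23069708  0.08462582] 10.5583
```

View pics/l1.png

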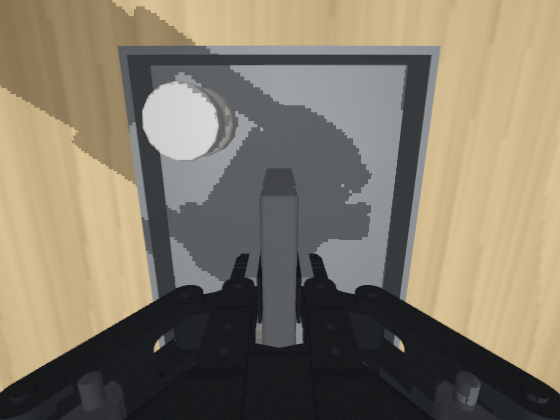

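View pics/l1sc.png

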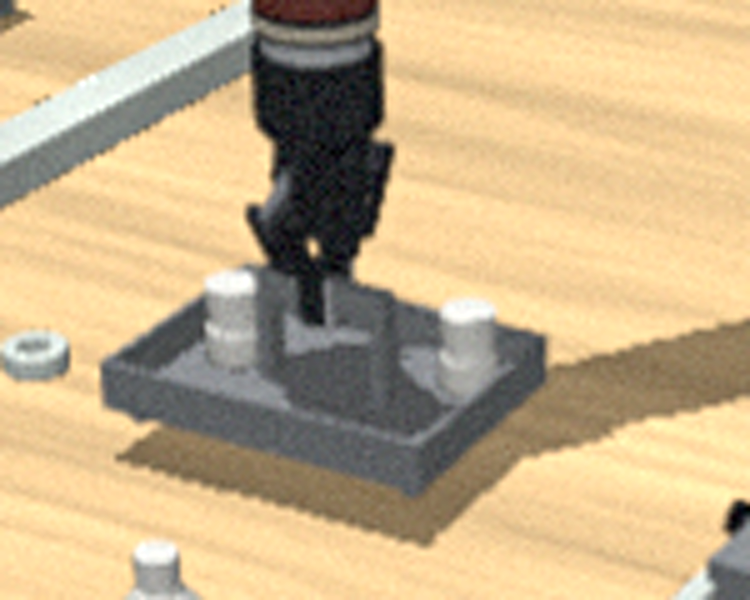

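Tray is held level at about 5.8 N and both flasks are standing. Now I'll carry it over.

```bash
python3 - <<'E'
from rig import *
from h import *
y=np.radians(-3.45)
p=read_eef_pos()
move_l([.480,-.2307,.20],vel=.08)
move_l([.4702,.1859,.20],vel=.1,rot=qd(y)); dwell(.2)
move_l([.4702,.1859,.135],vel=.06); dwell(.3)
print(read_force(),read_ft_torque(),read_finger_gap(),read_eef_pos(),read_t())
cv2.imwrite("pics/a1.png",capture("wrist")); 
crop(capture("scene"),260,100,430,270,3.5,"pics/a1s.png")
crop(capture("top"),140,190,300,340,4,"pics/a1t.png")
E
```

```text
[ 0.5382889   1.29360804 -5.86117   ] [ 0.04218564 -0.01690178  0.09121062] 0.015013681957300289 [0.47031887 0.1859307  0.13525684] 18.3
```

View pics/a1.png

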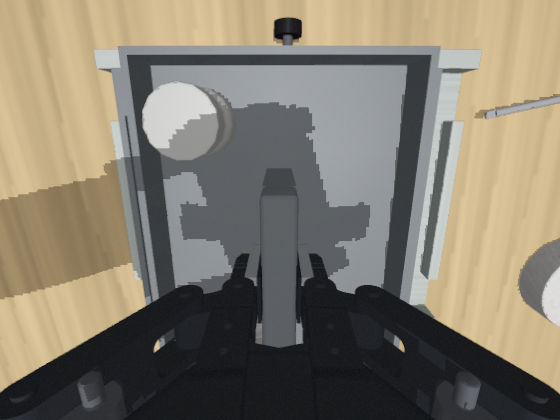

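View pics/a1s.png

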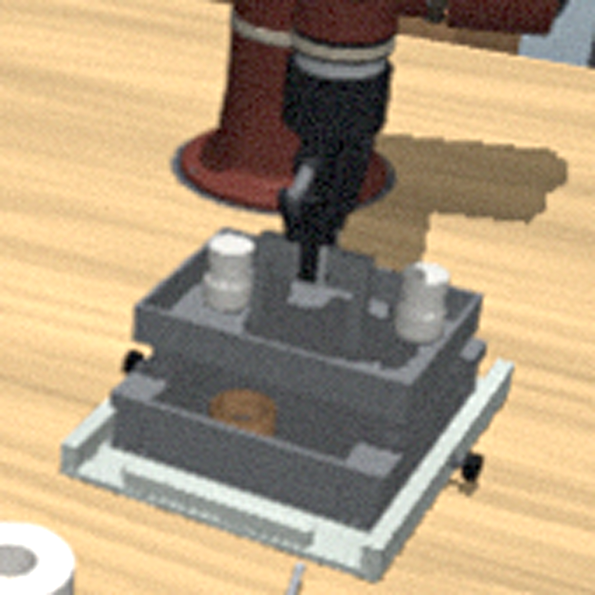

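View pics/a1t.png

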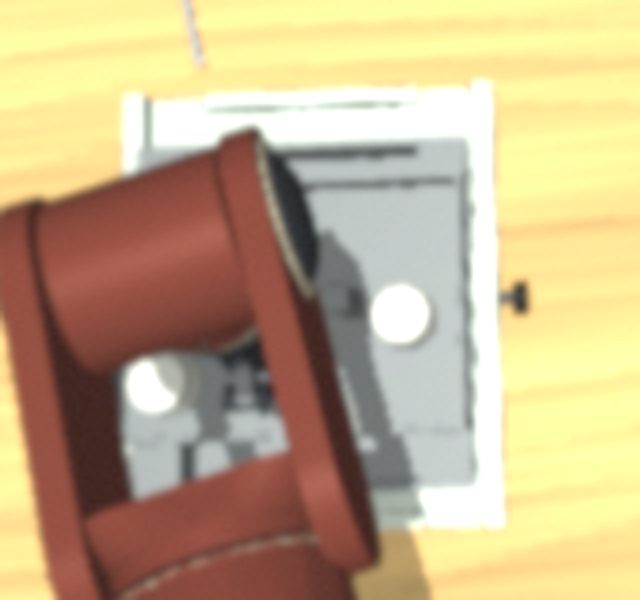

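Tray is level above the channel, flasks standing. I'll lower it gently until contact.

```bash
python3 - <<'E'
from rig import *
from h import *
f0=read_force();p=[.4702,.1859]
r=move_l([*p,.106],vel=.01,until_force=6)
print(r,read_eef_pos(),read_force()-f0,read_ft_torque(),read_t())
E
```

```text
True [0.47022547 0.18591455 0.10730448] [-0.40240943  0.97584699 10.91038003] [ 0.00157726 -0.03256927 -0.02156637] 21.025
```

Contact came at TCP z 0.107, which is the seated height (lugs on the ledge would read about 0.120). I'll check it visually while still holding.

```bash
python3 - <<'E'
from rig import *
from h import *
dwell(.3)
print(read_eef_pos(),read_force(),read_finger_gap())
crop(capture("scene"),260,100,430,270,3.5,"pics/s1s.png")
cv2.imwrite("pics/s1.png",capture("wrist"))
E
```

```text
[0.47024383 0.18589984 0.10730442] [1.18182237 0.62274244 6.42951362] 0.015191806452751987
```

View pics/s1s.png

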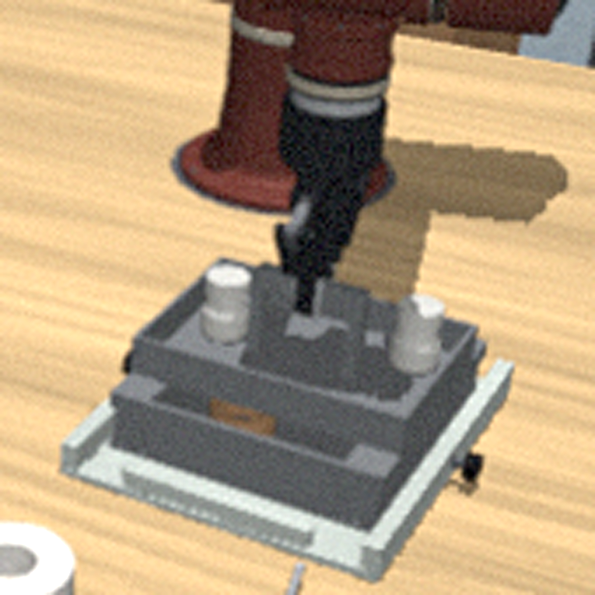

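View pics/s1.png

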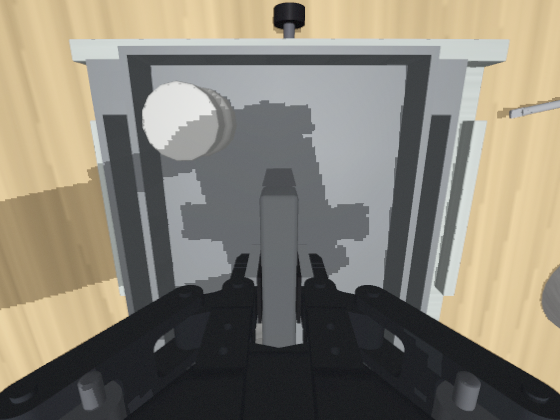

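The tray sits flat on the rim with no visible gap or tilt. I'll release, retreat straight up and look from there.

```bash
python3 - <<'E'
from rig import *
from h import *
import pickle
gripper_to(.055); dwell(.2)
p=read_eef_pos(); print(p,read_force())
move_l([p[0],p[1],.20],vel=.08)
S={}
for k,q in {"f1":[.44,.21,.34],"f2":[.50,.12,.34]}.items():
    move_pose(q,qd(0)); dwell(.15)
    S[k]=camera_model("wrist"); im=capture("wrist"); cv2.imwrite(f"pics/{k}.png",im)
    crop(im,190,40,420,270,2.6,f"pics/{k}c.png")
pickle.dump(S,open("cf.pkl","wb"))
crop(capture("scene"),260,100,430,270,3.5,"pics/fs.png")
print(read_t(),read_force(),read_finger_gap())
E
```

```text
[0.46799848 0.18537393 0.10453821] [0.5843346  0.02230475 0.04335637]
25.025 [-0.1517836   0.43349667 -0.64847013] 0.05493649237447912
```

View pics/fs.png

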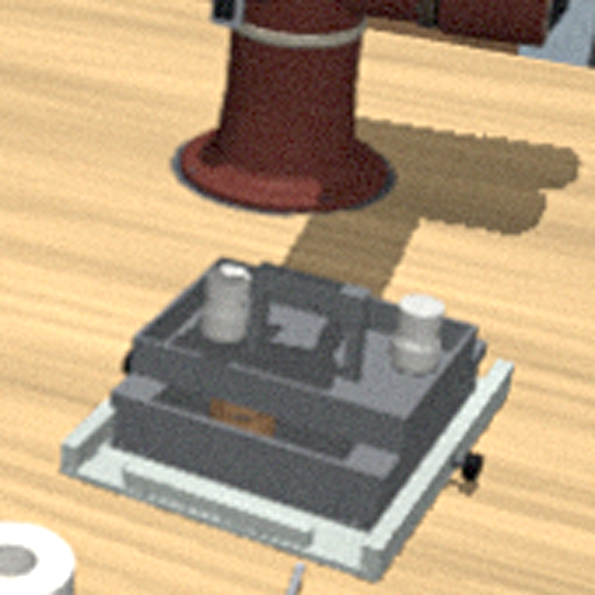

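View pics/f1c.png

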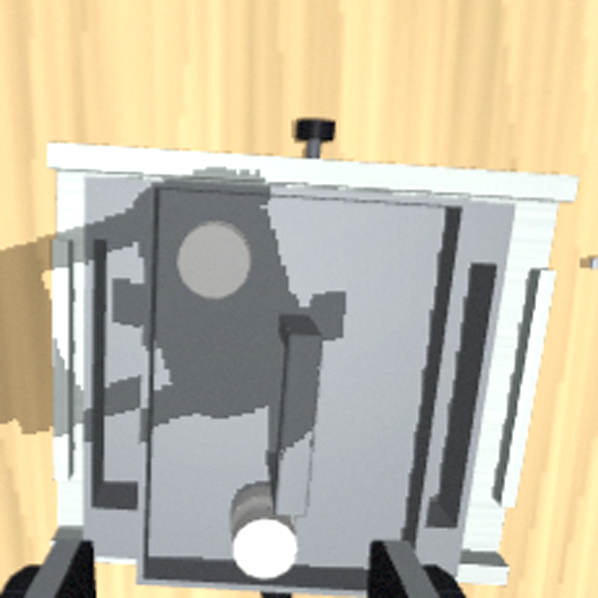

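View pics/f2c.png

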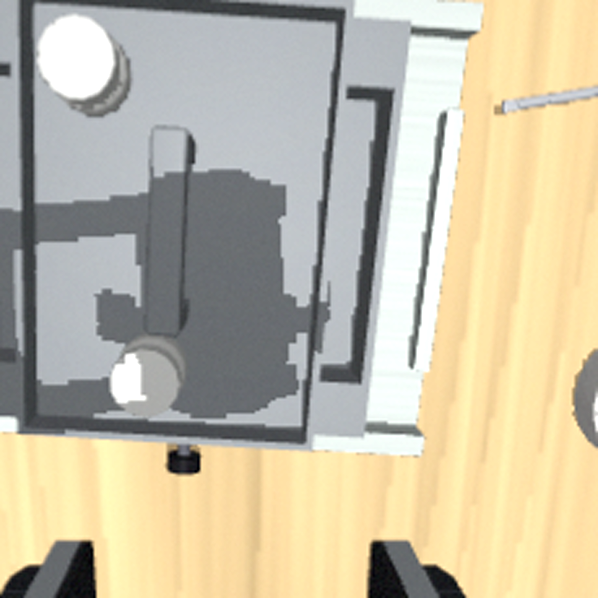

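```bash
python3 - <<'E'
from h import *
import pickle
S=pickle.load(open("cf.pkl","rb"))
f=lambda p:((p[0]+.5)/2.6+189.5,(p[1]+.5)/2.6+39.5)
X=[]
for p,q in zip([(287,333),(323,335),(306,517),(275,515)],[(152,127),(188,127),(181,333),(145,333)]):
    x,e=tri([(S["f1"],f(p)),(S["f2"],f(q))]);X.append(x);print(x.round(4),np.round(e,4))
X=np.array(X);print(X.mean(0)); v=(X[0]+X[1]-X[2]-X[3]);print(np.degrees(np.arctan2(v[1],v[0]))-90)
E
```

```text
[0.4655 0.23   0.1313] [0.0003 0.0003]
[0.4815 0.2296 0.1358] [0.0002 0.0002]
[0.4766 0.1412 0.1371] [0.0008 0.0008]
[0.4607 0.1416 0.1368] [0.0001 0.0001]
[0.47106833 0.1855784  0.13525341]
-3.136709073312531
```

Handle top measures 0.135 m, against 0.136 expected if seated and 0.148 if the lugs were on the ledge. Position and yaw also match the sockets, so I'm handing in.

```bash
python3 -c "
from rig import *
print(read_t(),read_eef_pos(),read_force()); job_done()"
```

```text
25.025 [0.49959235 0.12086307 0.340004  ] [-0.1517836   0.43349667 -0.64847013]
the job is handed in; nothing more can be done
```

I picked up the flask tray by its bridge handle and carried it level to the channel. I then lowered it onto the deep tray, where all four lugs dropped straight home on the first try. I released it, backed off and handed the job in at about 25 s.

- **Contact:** the force rose by about 11 N when the tray seated, with the TCP at z = 0.107 m. Lugs resting on the ledge would have stopped it at about 0.120 m.
- **After release:** two wrist views put the handle's top at 0.135 m (0.136 expected). The handle was at (0.471, 0.186) with a yaw of -3.1°. The sockets were measured at (0.470, 0.186) and -3.4°.
- **Disagreement:** one of the four handle corners read about 4 mm low, at 0.131 m. The other three read 0.136–0.137 m, so I put it down to misreading that corner's pixels. The scene picture showed the tray level.
- **Flasks and bystanders:** both flasks were standing in the last pictures. Nothing touched the bystanders as far as I saw, though I did not measure their positions again at the end.

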